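# Top up the hazelnut bin

## Task

Pull the green front of the tilt-out bin open until it reaches its stop, and tip all the hazelnuts from the steel measuring cup into it. Then stand the empty cup upright on the middle of its cork mat again, let go of it, and push the bin fully shut. Leave the other things where they are.

Things in the scene. Friction and masses are not known exactly. Their poses are not given: they have to be found in the camera images.
- green_front (a joint): Opening angle of the bin's green front, rad: 0 shut, 0.72 at its stop. A wooden frame 168 mm wide, 190 high, 14 thick with a clear window, hinged along its lower edge; its top tips out toward the robot. It tips shut by its own weight below about 0.3 rad and falls softly open beyond about 0.45 rad; 1 to 5 N at the handle move it.
- green_handle (a point): Centre of the green front's handle, on the front (moves with it): a horizontal steel bar 11 mm thick and 96 mm long, parallel to the hinge, 29 mm clear in front of the face; it lies 16 mm below the front's top edge. Shut, it is about 198 mm above the worktop. x axis points into the bin, z up along the front.
- green_hinge (a point): Middle of the green front's hinge line, 24 mm above the worktop. Axes turn with the front; shut, x points level into the bin, y along the hinge to the left, z up. Top edge of the front 190 mm above it, handle at (-50, 0, 174) mm. At the stop the opening lies between the front's top edge (about 125 mm out from the hinge, 142 mm above it) and the housing's face right above the hinge.
- green_tub (a point): Centre of the floor of the white tub fixed behind the green front; moves with it; axes as the hinge's. Inside, the tub is x -60 to +60 and y -68 to +68 mm; its quadrant sides are 164 mm high at the front, 98 mm at the back. At the stop they stand about 165 mm above the hinge.
- green_bin: Oak housing of the tilt-out bin, 170 x 172 x 214 mm, fixed to the worktop. Origin: middle of its lower front edge; x points level into it, away from the opening side; the front's hinge lies 24 mm above. Its top, level with the shut front's top edge, is 214 mm above the worktop. A tall fridge stands to its right (x over 0.39 m, y below -0.47 m).
- cup: Steel measuring cup, 0.15 kg, 50 mm high, flared: 54 mm across the foot, 100 mm across the rim, wall 2 to 3 mm; a straight level handle, 15 mm wide and 12 mm thick, reaches out toward -x just under the rim, from 48 to 149 mm from the cup's axis. Origin at the centre of the foot; z up. Six loose hazelnuts lie in it, their tops at least 10 mm below the rim.
- cork_mat: Round cork mat under the cup, 100 mm across, 6 mm thick, fixed; origin at the centre of its underside. To its left stands a dish rack with plates (x over 0.53 m, y over 0.11 m, up to 0.35 m high).
- tin: Bystander: printed food tin, 57 mm across, 72 mm high; origin at the centre of its underside.
- spice_jar: Bystander: glass spice jar with a dark cap, 41 mm across, 105 mm high; origin at the centre of its underside.
- lime: Bystander: lime, 52 x 43 x 42 mm; origin at the centre of its underside.
- lemon: Bystander: lemon, 77 x 51 x 52 mm; origin at the centre of its underside.
- peeler: Bystander: black vegetable peeler lying flat, 170 x 25 x 18 mm, long axis x; origin at the centre of its underside.
- nut1: One of the six hazelnuts that start in the cup: brown, round, 22 mm across, 10 g; origin at its centre.
- nut2: One of the six hazelnuts that start in the cup: brown, round, 22 mm across, 10 g; origin at its centre.
- nut3: One of the six hazelnuts that start in the cup: brown, round, 22 mm across, 10 g; origin at its centre.
- nut4: One of the six hazelnuts that start in the cup: brown, round, 22 mm across, 10 g; origin at its centre.
- nut5: One of the six hazelnuts that start in the cup: brown, round, 22 mm across, 10 g; origin at its centre.
- nut6: One of the six hazelnuts that start in the cup: brown, round, 22 mm across, 10 g; origin at its centre.
- onion: Bystander: onion, 82 mm across, 94 mm high; origin at the centre of its underside.
- cup_grip (a point): Centre of the cup's handle bar where it is well held, 105 mm from the cup's axis toward its -x and 43 mm above its foot; axes as the cup's.

How it is judged:
By the outcome, as a careful person would: the job done as asked, in the order asked, and still so for the second after the job is handed in, with the robot touching nothing.
It also fails if it takes over 72 s, if anything falls off the work surface, if the arm or the gripper's body presses on something with over 40 N, if the wrist force passes 120 N, or if a joint passes its speed limit or range.

## Robot

A 7-joint arm with a two-finger parallel gripper is mounted at the origin on a cart in front of the work surface, level with it; the furniture and walls round the work are solid. World frame = base frame: x ahead of the robot, y to its left, z up, the work surface at z = 0. Lengths are in m, angles in rad, forces in N, time in s.
With the tool pointing down it reaches from about 0.35 to 0.9 m from the base axis. Payload 7.2 kg.
Tool frame: the origin (TCP) lies at the very end of the fingers, on their centre line; the grasp point (between the pads) lies 19 mm behind it (r.hold_point_z is the distance from the TCP to the grasp point, in m); z points along the fingers, y is the line along which they close (so a half turn about z gives the same grasp; the last joint's range is limited). The gripper opens to 85 mm and grips with 20 to 120 N. Pads are 22 mm wide; open, the fingers measure 114 mm over their backs; the gripper's body (76 mm by 85 mm) begins 54 mm behind the grasp point. The pads swing forward as they close: fully open they stand 13 mm farther back than shut.
Start: joints at [1.245, 0.411, -0.013, 1.596, 0.006, 1.134, -0.082], TCP at [0.159, -0.604, 0.206] pointing down, gripper open.
Joint ranges: [-2.95, 2.95], [-0.29, 1.99], [-1.47, 1.44], [0.14, 2.54], [-1.03, 4.17], [0.13, 1.85], [-2.86, 2.86]. Speed limits (rad/s): [2.39, 2.39, 3.01, 3.01, 3.14, 3.14, 3.14].

## Interface

Orientations are given as a unit quaternion [x, y, z, w].
In Python, from bench import r gives the robot as it stands. Calls block until the motion is done:
- r.movep(position, orientation): joint-space move of the TCP to a pose.
- r.movel(position, attitude=None, vel=0.15, until_force=None): straight line of the TCP; attitude=None keeps the orientation; vel is the mean speed in m/s. With until_force (N) it stops when the force on the tool has changed by that much, and returns True; else False.
- r.movej(angles): joint-space move.
- r.let_go() and r.clamp(strength=None): open the fingers fully, or close them until they stop; strength is the grip in N (None keeps the last).
- r.dwell(seconds).
- r.ik(position, orientation): joint angles nearest the present ones, or None.
- r.get_state(): the state.
- r.capture(name): name is "scene" or "top"; returns the picture (400x640x3 uint8, red, green, blue); there is no depth.
- r.camera_info(name): a dict with "fovy" (degrees; the focal length in pixels is half the picture's height over the tangent of half this angle, whatever the lens; pixels are square), "cx", "cy" (the principal point, pixels), "D" ([k1, k2, p1, p2, k3] as OpenCV has them; the pictures are not rectified), "camera_from_world" (4x4, takes a point from world to camera coordinates). Camera axes: x right, y up, looking along -z (the intrinsics and any distortion apply to the point x, -y, -z); pixel columns grow to the right and rows downward; lengths in m; the calibration is good to about 2 mm. A picture is of the moment at which its call begins. camera_info takes no time and is no camera call.
A pose or a line that the arm cannot do raises r.Unreachable and nothing moves.
- r.finish_job(): hands the job in; it is judged then, once.
The state is a dict: "t": time; "qpos": joint angles; "qd": joint speeds; "joint_efforts": joint torques, N m; "tool_pos": TCP position; "tool_rot": TCP orientation; "force": force on the tool from outside, world axes, zero at the start; "torque": the same for the moment, N m; "width": opening from 0.0 (shut) to 1.0 (fully open); "grasp_force": force on a finger pad.
Only numpy, scipy, OpenCV 4.12 (cv2) and the standard library are available. Lean on these libraries where they do the work, as an engineer would, in place of code of your own. Each camera call takes 0.05 s, during which the arm holds its last target. There are 200 camera calls.

## Working session

There is one attempt and no reset: what is moved stays moved. The work goes in short steps, each a Python script; the robot and the scene stay as the last script left them, time stands still between calls to the robot, and variables do not carry over. Pictures are saved under pics/ and viewed, at most 11 in all, crops included, and the job is handed in when it is done.

```bash
ls; mkdir -p pics
python3 - <<'E'
from bench import r
import cv2,numpy as np
for n in("scene","top"):
    cv2.imwrite(f"pics/{n}0.png",r.capture(n)[:,:,::-1]); c=r.camera_info(n); print(n,c)
print(r.get_state())
E
```

```text
pics
scene {'fovy': 57.48516866581774, 'cx': 317.98329309258355, 'cy': 195.86388897432116, 'D': array([-0.0275791,  0.       ,  0.       ,  0.       ,  0.       ]), 'camera_from_world': array([[-0.81131716, -0.58408808,  0.02460851,  0.51252478],
       [ 0.27194583, -0.33980972,  0.90031929, -0.28314248],
       [-0.51750355,  0.73713667,  0.43453378, -0.9198659 ],
       [ 0.        ,  0.        ,  0.        ,  1.        ]])}
top {'fovy': 51.10225811201143, 'cx': 320.6634184472458, 'cy': 201.1656015857767, 'D': array([-0.05789938,  0.        ,  0.        ,  0.        ,  0.        ]), 'camera_from_world': array([[ 0.00894629, -0.99963491, -0.0254955 ,  0.0647336 ],
       [ 0.98237878,  0.00402609,  0.18685747, -0.62126441],
       [-0.18668661, -0.02671792,  0.98205614, -1.25155834],
       [ 0.        ,  0.        ,  0.        ,  1.        ]])}
{'t': 0.1, 'qpos': array([ 1.24484084,  0.4118422 , -0.01273376,  1.59693759,  0.00559635,
        1.13430759, -0.08219943]), 'qd': array([ 1.26761221e-03, -2.54049316e-03, -5.74699303e-04, -4.75363458e-03,
        3.18356133e-05, -3.76567750e-05, -8.66321091e-04]), 'joint_efforts': array([ 3.63967381e-03, -6.01823473e+01,  6.85036909e-01, -3.00089550e+01,
        1.40668897e-02,  6.36105862e-03, -2.34204941e-05]), 'tool_pos': array([ 0.15917317, -0.60389924,  0.20503251]), 'tool_rot': array([ 9.91703721e-01,  1.28542589e-01, -1.38665726e-04, -7.16297759e-04]), 'force': array([ 0.57325021,  0.75907803, -0.08026912]), 'torque': array([ 0.00120485, -0.06963113, -0.04392394]), 'grasp_force': 0.0, 'width': 1.0017408083846655}
```

View pics/scene0.png

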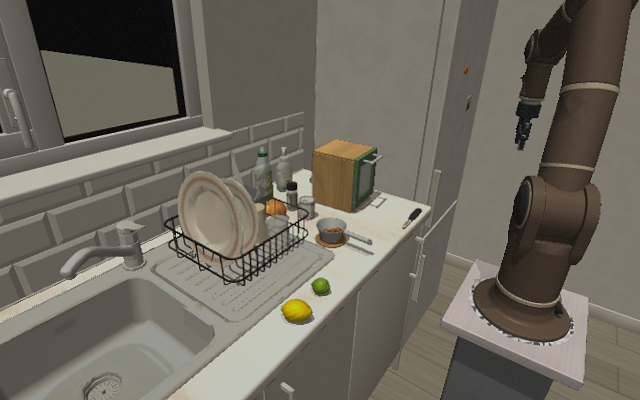

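View pics/top0.png

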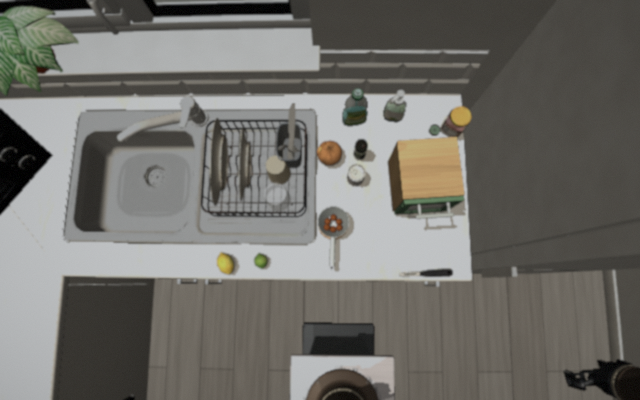

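The scene view shows the bin at about (345,175) with its handle at (372,160) and the cup at (330,230). In the top view the bin is at (428,175), handle (435,210), cup (333,222) with its handle down to (333,265), and peeler (428,272).

```bash
cat > h.py <<'E'
import numpy as np,cv2
from bench import r
from scipy.spatial.transform import Rotation as R
def K(c):
    f=200/np.tan(np.radians(c["fovy"])/2); return np.array([[f,0,c["cx"]],[0,f,c["cy"]],[0,0,1]])
def ray(n,u,v):
    c=r.camera_info(n); T=c["camera_from_world"]
    p=cv2.undistortPoints(np.array([[[u,v]]],float),K(c),c["D"])[0,0]
    d=T[:3,:3].T@np.array([p[0],-p[1],-1]); return -T[:3,:3].T@T[:3,3],d
def onz(n,u,v,z):
    o,d=ray(n,u,v); return o+d*(z-o[2])/d[2]
def two(a,b):
    o1,d1=ray("scene",*a);o2,d2=ray("top",*b)
    s=np.linalg.lstsq(np.c_[d1,-d2],o2-o1,rcond=None)[0]
    p,q=o1+s[0]*d1,o2+s[1]*d2; return (p+q)/2,np.linalg.norm(p-q)
def proj(n,P):
    c=r.camera_info(n);T=c["camera_from_world"];q=np.atleast_2d(P)@T[:3,:3].T+T[:3,3]
    return cv2.projectPoints(q*[1,-1,-1],np.zeros(3),np.zeros(3),K(c),c["D"])[0][:,0]
def crop(n,x0,y0,x1,y1,s,name,im=None):
    im=r.capture(n)[:,:,::-1] if im is None else im
    cv2.imwrite("pics/"+name,cv2.resize(im[y0:y1,x0:x1],None,fx=s,fy=s,interpolation=cv2.INTER_CUBIC))
E
python3 - <<'E'
from h import *
crop("top",310,130,480,290,0,"x",cv2.imread("pics/top0.png")) if 0 else None
crop("top",310,130,475,285,3.8,"t1.png",cv2.imread("pics/top0.png"))
crop("scene",285,130,435,255,4.8,"s1.png",cv2.imread("pics/scene0.png"))
E
```

```text
(no output)
```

View pics/t1.png

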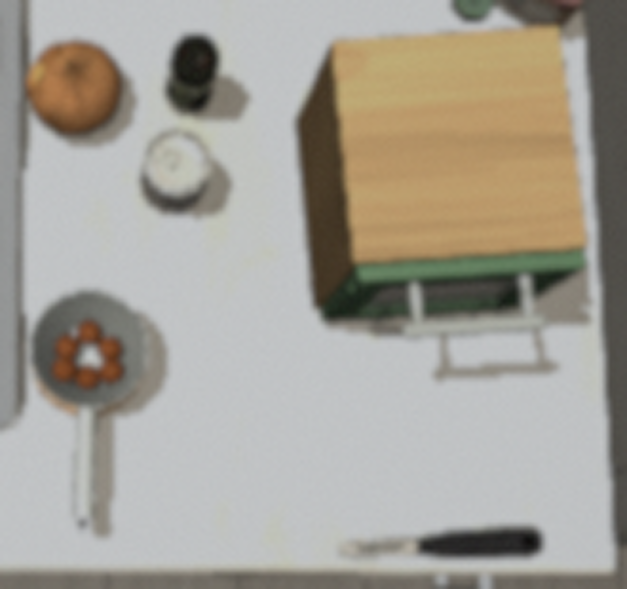

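View pics/s1.png

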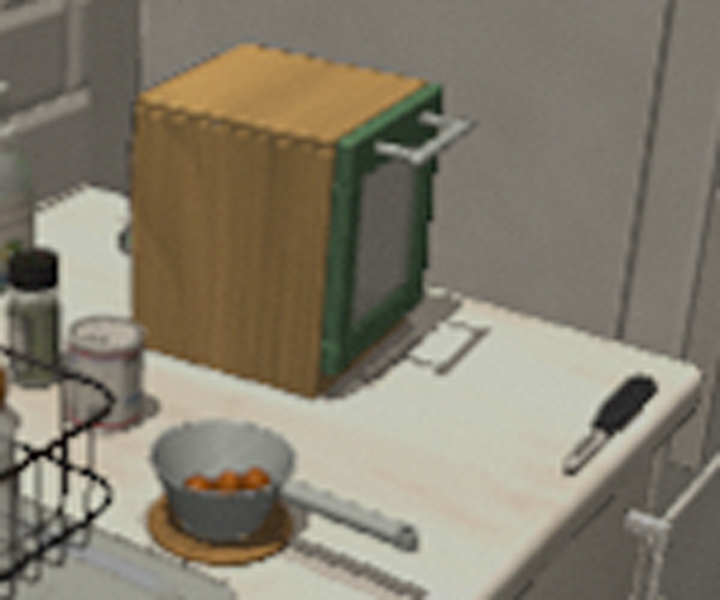

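The top crop shows the cup rim centre at (90,350), its handle end at (83,525), front top edge from (357,278) to (583,262), and the bar from (410,328) to (545,320). The scene crop shows the bar from (415,157) to (470,122) and the cup foot above its mat at about (220,530).

Run:
```python
from h import *
np.set_printoptions(precision=4,suppress=True)
t=lambda u,v:(310+(u+.5)/3.8-.5,130+(v+.5)/3.8-.5)
s=lambda u,v:(285+(u+.5)/4.8-.5,130+(v+.5)/4.8-.5)
print("rim",onz("top",*t(90,350),.056),"rimscene",onz("scene",*s(224,460),.056))
print("hend",onz("top",*t(84,527),.055), "hroot",onz("top",*t(86,412),.055),"hend2",onz("scene",*s(408,527),.055))
print("mat scene",onz("scene",*s(221,524),.006))
for n,p in dict(fl=(357,278),fr=(583,262),ofl=(352,263),ofr=(583,248),bl=(333,42),br=(558,28)).items(): print(n,onz("top",*t(*p),.214))
for n,p in dict(hl=(411,327),hr=(545,320)).items(): print(n,onz("top",*t(*p),.2035))
for n,p in dict(hl=(415,157),hr=(472,124)).items(): print(n,onz("scene",*s(*p),.198))
for n,p in dict(fl=(342,145),fr=(440,86),bl=(135,97),br=(250,43)).items(): print("scene",n,onz("scene",*s(*p),.214))
print("peeler",onz("top",*t(343,550),.01),onz("top",*t(541,542),.01))
# colour-mask checks
im=cv2.imread("pics/top0.png"); hsv=cv2.cvtColor(im,cv2.COLOR_BGR2HSV)
m=cv2.inRange(hsv,(5,120,80),(18,255,255)); m[:200]=0; m[245:]=0
x=np.argwhere(m); x=x[(x[:,1]>310)&(x[:,1]<350)]; print(len(x),x.mean(0)[::-1])
# edge of table
print("edge",onz("top",*t(200,568),0),onz("top",*t(600,568),0), "side",onz("top",*t(612,540),0))
print(r.hold_point_z)
```

```text
rim [0.5565 0.0289 0.056 ] rimscene [0.5556 0.0359 0.056 ]
hend [0.4131 0.0332 0.055 ] hroot [0.5057 0.032  0.055 ] hend2 [0.4201 0.0319 0.055 ]
mat scene [0.5558 0.0357 0.006 ]
fl [ 0.5878 -0.1633  0.214 ]
fr [ 0.6003 -0.3278  0.214 ]
ofl [ 0.5989 -0.16    0.214 ]
ofr [ 0.6107 -0.3283  0.214 ]
bl [ 0.7666 -0.1508  0.214 ]
br [ 0.7784 -0.3193  0.214 ]
hl [ 0.5538 -0.2033  0.2035]
hr [ 0.5593 -0.301   0.2035]
hl [ 0.5582 -0.2077  0.198 ]
hr [ 0.5587 -0.3007  0.198 ]
scene fl [ 0.5911 -0.1566  0.214 ]
scene fr [ 0.5998 -0.3236  0.214 ]
scene bl [ 0.7679 -0.1472  0.214 ]
scene br [ 0.7778 -0.3228  0.214 ]
peeler [ 0.3968 -0.1813  0.01  ] [ 0.404  -0.3457  0.01  ]
153 [332.4706 223.9477]
edge [ 0.3815 -0.0636  0.    ] [ 0.3828 -0.397   0.    ] side [ 0.4059 -0.4083  0.    ]
0.0187
```

```bash
cat >> h.py <<'E'
YAW=.064; HINGE=np.array([.608,-.247,.024]); CUP=np.array([.556,.033,.006]); GRIP=np.array([.451,.034,.049])
BX=np.array([np.cos(YAW),np.sin(YAW),0]); BY=np.array([-BX[1],BX[0],0]); Z=np.array([0,0,1.])
def rot(z,y): return R.from_matrix(np.c_[np.cross(y,z),y,z])
def handle(th,rad=0):  # bar centre at opening th
    c,s=np.cos(th),np.sin(th); return HINGE+BX*(-.05*c-.174*s)+Z*(.174*c-.05*s)
def tilt(p,flip=1):    # tool pointing into the bin, p below level, closing in the vertical plane
    z=BX*np.cos(p)-Z*np.sin(p); y=flip*(BX*np.sin(p)+Z*np.cos(p)); return rot(z,y)
def tcp(g,q,back=0): return g+q.as_matrix()[:,2]*(r.hold_point_z-back)
def cupq(roll,yaw=0,flip=1):  # tool down on the cup's handle, closing across it, then roll about handle, yaw about z
    return R.from_euler('z',yaw)*R.from_euler('x',roll)*rot(-Z,np.array([0,flip,0.]))
E
python3 - <<'E'
from h import *
np.set_printoptions(precision=2,suppress=True)
for p in (0,.3,.6,.9,1.2):
  for f in (1,-1):
    q=tilt(p,f); print("open",p,f,[r.ik(tcp(handle(th),q,b),q.as_quat()) for th,b in((0,.1),(0,0),(.36,0),(.6,0),(.72,0),(.72,.1))])
for f in(1,-1):
  q=cupq(0,-.01,f);print("grip",f,r.ik(tcp(GRIP,q),q.as_quat()))
  for roll in(-2.1,-1.6,-.8,.8,1.6,2.1):
    print("pour",f,roll,*[(y,r.ik(tcp(np.array([.54,-.247,.28])-.105*np.array([np.cos(y),np.sin(y),0]),q:=cupq(roll,y,f)),q.as_quat())) for y in(-.5,0,.5)])
E
```

```text
open 0 1 [array([ 2.13,  1.52, -1.29,  2.47,  3.95,  0.36, -2.22]), array([ 1.82,  1.46, -1.27,  2.38,  3.75,  0.57, -2.11]), array([ 2.03,  1.64, -1.28,  2.42,  3.75,  0.38, -1.94]), array([ 2.18,  1.81, -1.29,  2.42,  3.51,  0.21, -1.57]), array([ 2.26,  1.91, -1.28,  2.41,  3.05,  0.14, -1.05]), array([ 2.61,  1.91, -1.27,  2.43,  0.78,  0.22,  1.23])]
open 0 -1 [array([ 2.13,  1.52, -1.29,  2.47,  3.95,  0.36,  0.92]), array([ 1.82,  1.46, -1.27,  2.38,  3.75,  0.57,  1.03]), array([ 2.03,  1.64, -1.28,  2.42,  3.75,  0.38,  1.21]), array([ 2.18,  1.81, -1.29,  2.42,  3.51,  0.21,  1.57]), array([ 2.26,  1.91, -1.28,  2.41,  3.05,  0.14,  2.1 ]), array([ 2.49,  1.68, -1.13,  2.44, -0.87,  0.2 , -0.29])]
open 0.3 1 [array([ 2.09,  0.98, -1.42,  2.48,  3.75,  0.3 , -2.56]), array([ 1.74,  0.98, -1.26,  2.39,  3.51,  0.49, -2.37]), array([ 1.89,  1.1 , -1.26,  2.45,  3.56,  0.44, -2.25]), array([ 2.  ,  1.25, -1.27,  2.48,  3.48,  0.37, -2.01]), array([ 2.05,  1.34, -1.27,  2.48,  3.38,  0.34, -1.83]), None]
open 0.3 -1 [array([ 2.02,  0.81, -1.26,  2.48,  4.07,  0.46,  0.22]), arra
[... 3611 characters left out ...]
,  2.26,  0.68,  0.73, -2.33])) (0.5, None)
pour -1 -0.8 (-0.5, array([ 0.45,  0.49, -0.79,  1.75,  0.82,  1.75, -2.62])) (0, array([ 0.91,  0.41, -1.26,  2.04,  1.1 ,  1.54, -2.35])) (0.5, array([ 1.51,  0.1 , -1.44,  2.24,  1.22,  0.79, -1.85]))
pour -1 0.8 (-0.5, array([ 0.91,  0.31, -0.11,  1.88, -0.75,  1.33, -0.94])) (0, array([ 0.87,  0.53, -0.12,  1.54, -0.5 ,  1.66, -0.72])) (0.5, None)
pour -1 1.6 (-0.5, array([ 1.31,  0.81, -0.43,  1.87, -1.01,  1.59, -0.59])) (0, array([ 1.43,  1.22, -1.05,  1.39, -0.41,  1.8 , -1.15])) (0.5, None)
pour -1 2.1 (-0.5, array([ 1.54,  1.3 , -0.84,  1.84, -0.93,  1.54, -0.61])) (0, array([ 1.5 ,  1.62, -1.26,  1.43, -0.49,  1.77, -1.32])) (0.5, None)
```

```bash
cat >> h.py <<'E'
def side(p,w,flip=1):
    h=np.array([np.cos(YAW+w),np.sin(YAW+w),0]); return rot(h*np.cos(p)-Z*np.sin(p),flip*(h*np.sin(p)+Z*np.cos(p)))
E
python3 - <<'E'
from h import *
np.set_printoptions(precision=2,suppress=True)
out=[]
for p in (0,.2,.4,.6,.8):
  for w in np.arange(-1.5,1.3,.3):
   for f in (1,-1):
    q=side(p,w,f); S=[r.ik(tcp(handle(th),q,b),q.as_quat()) for th,b in((0,.1),(0,.005),(.36,.005),(.6,.005),(.72,.005),(.72,.1))]
    if any(s is None for s in S): continue
    out.append((max(np.abs(np.diff(S,axis=0)).max(1)),p,w,f,S))
out.sort(key=lambda o:o[0])
for o in out[:9]: print(*o[:4],o[4][0],o[4][1],o[4][4],o[4][5])
E
```

```text
0.1754398589222259 0 -1.5 -1 [-0.3   0.87 -0.23  1.98  1.31  1.82  0.24] [-0.15  0.86 -0.2   2.02  1.47  1.75  0.25] [-0.18  1.01 -0.21  2.2   1.4   1.74 -0.08] [-0.29  1.02 -0.33  2.15  1.23  1.84 -0.1 ]
0.17788279369023563 0.4 0.9000000000000004 -1 [ 1.09  0.71 -0.11  1.62 -0.96  1.52 -0.76] [ 1.03  0.73 -0.21  1.72 -1.02  1.34 -0.73] [ 1.15  0.79 -0.16  1.85 -0.95  1.33 -0.52] [ 1.22  0.78 -0.1   1.74 -0.87  1.5  -0.57]
0.1780364686737197 0.4 1.2000000000000002 -1 [ 0.99  0.87 -0.11  1.3  -0.82  1.76 -0.81] [ 0.92  0.84 -0.16  1.47 -0.85  1.59 -0.76] [ 1.05  0.88 -0.16  1.63 -0.76  1.52 -0.57] [ 1.11  0.89 -0.11  1.46 -0.71  1.7  -0.61]
0.18753024541545282 0.2 -1.5 -1 [-0.17  0.72 -0.38  1.99  1.3   1.74  0.37] [-0.07  0.73 -0.28  2.03  1.43  1.61  0.37] [-0.11  0.84 -0.27  2.25  1.41  1.58  0.04] [-0.23  0.82 -0.4   2.21  1.22  1.69  0.04]
0.1892716980026976 0.6 1.2000000000000002 -1 [ 0.94  0.74 -0.1   1.34 -0.73  1.65 -0.87] [ 0.88  0.73 -0.15  1.51 -0.75  1.47 -0.83] [ 1.01  0.76 -0.16  1.69 -0.69  1.38 -0.63] [ 1.06  0.75 -0.1   1.53 -0.65  1.57 -0.67]
0.19080688306400595 0.2 1.2000000000000002 1 [ 1.33  1.12 -0.75  1.23 -0.52  1.65  2.1 ] [ 1.29  1.09 -0.77  1.41 -0.57  1.47  2.15] [ 1.44  1.15 -0.75  1.55 -0.45  1.44  2.28] [ 1.48  1.18 -0.74  1.36 -0.4   1.63  2.23]
0.19163841129685077 0.6 0.9000000000000004 -1 [ 1.01  0.59 -0.09  1.63 -0.87  1.42 -0.89] [ 0.95  0.62 -0.16  1.73 -0.92  1.24 -0.86] [ 1.09  0.67 -0.16  1.89 -0.88  1.19 -0.63] [ 1.14  0.63 -0.08  1.78 -0.8   1.38 -0.67]
0.19264756974080044 0.4 0.6000000000000005 -1 [ 1.67  0.72 -0.83  1.89 -0.82  0.99 -0.95] [ 1.51  0.77 -0.83  1.94 -0.95  0.81 -0.87] [ 1.71  0.9  -0.83  2.05 -0.81  0.79 -0.74] [ 1.86  0.84 -0.83  1.98 -0.67  0.98 -0.84]
0.19285452472349052 0.6 -1.5 -1 [ 0.11  0.45 -0.56  1.95  1.14  1.48  0.72] [ 0.17  0.51 -0.45  1.99  1.26  1.32  0.68] [ 0.11  0.54 -0.38  2.26  1.34  1.22  0.38] [ 0.05  0.45 -0.54  2.23  1.15  1.37  0.45]
```

Run:
```python
from h import *
np.set_printoptions(precision=3,suppress=True)
q=side(.4,.6,-1); Q=q.as_quat()
r.movep(np.array([.36,-.34,.30]),Q)
r.movep(tcp(handle(0),q,.11),Q)
print(r.movel(tcp(handle(0),q,.006),vel=.12,until_force=12), r.get_state()["force"])
r.clamp(25); s=r.get_state(); print(s["t"],s["width"],s["grasp_force"],s["force"],s["tool_pos"],tcp(handle(0),q,.006))
for th in np.arange(.1,.61,.1):
    r.movel(tcp(handle(th),q,.006),vel=.08); s=r.get_state(); print(th,s["force"],s["width"])
print(s["t"])
crop("top",360,150,480,250,6,"t2.png")
```

```text
False [0.168 0.367 0.08 ]
3.7 0.004228422859939007 0.0 [0.351 0.266 0.007] [ 0.567 -0.243  0.193] [ 0.567 -0.243  0.193]
0.1 [-0.049 -1.146  0.662] 0.002769447623783642
0.2 [-0.536  0.269  0.068] 0.0009678283378342747
0.30000000000000004 [-0.187  1.466  0.224] 0.0011386863371948962
0.4 [ 0.537  0.631 -0.17 ] -0.00400476490945591
0.5 [ 0.213  0.335 -0.434] -0.004101030338584483
0.6 [ 0.537  0.099 -0.216] 0.002981551785299088
5.95
```

View pics/t2.png

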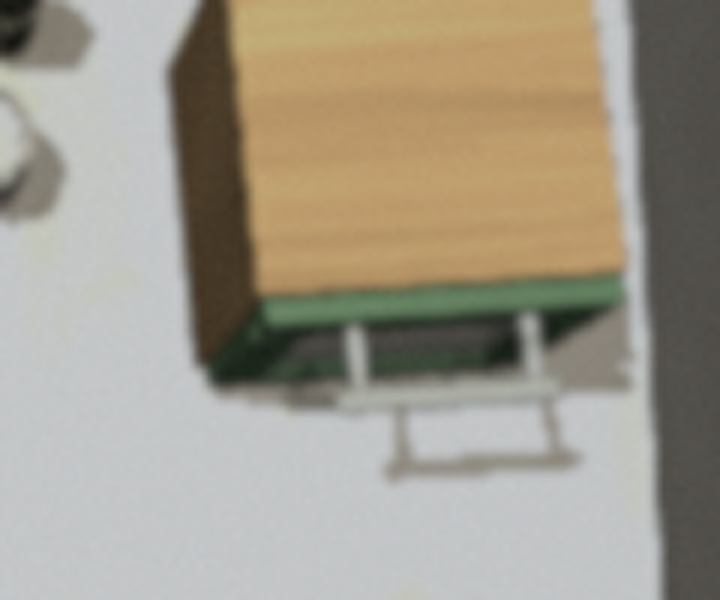

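The bin is still shut, nothing was gripped, and the arm does not appear near the handle. I'll check where the tool projects.

Run:
```python
from h import *
s=r.get_state(); print(s["tool_pos"],s["tool_rot"],s["qpos"],r.camera_info("top")["camera_from_world"])
for n in("top","scene"): print(n,proj(n,[s["tool_pos"],[.159,-.604,.205],[0,0,0],handle(0)]))
a=r.capture("top");b=r.capture("scene"); cv2.imwrite("pics/f3.png",np.vstack([a,b])[:,:,::-1][:, :][::1])
cv2.imwrite("pics/f3.png",cv2.resize(np.vstack([a,b])[:,:,::-1],(480,600)))
```

```text
[ 0.47796186 -0.2487576   0.13441569] [ 0.74904656 -0.36527544  0.24201124 -0.49692419] [ 1.6015576   0.80769883 -0.71145071  2.04439428 -0.94041049  0.87234369
 -0.67227099] [[ 0.00894629 -0.99963491 -0.0254955   0.0647336 ]
 [ 0.98237878  0.00402609  0.18685747 -0.62126441]
 [-0.18668661 -0.02671792  0.98205614 -1.25155834]
 [ 0.          0.          0.          1.        ]]
top [[429.5191459  245.36952187]
 [573.69652451 364.54511271]
 [341.98930259 405.83540956]
 [434.22052758 214.5153438 ]]
scene [[395.02668223 181.09937795]
 [515.3144813  155.96230369]
 [518.89374824 306.85615109]
 [376.71841827 159.09771808]]
```

View pics/f3.png

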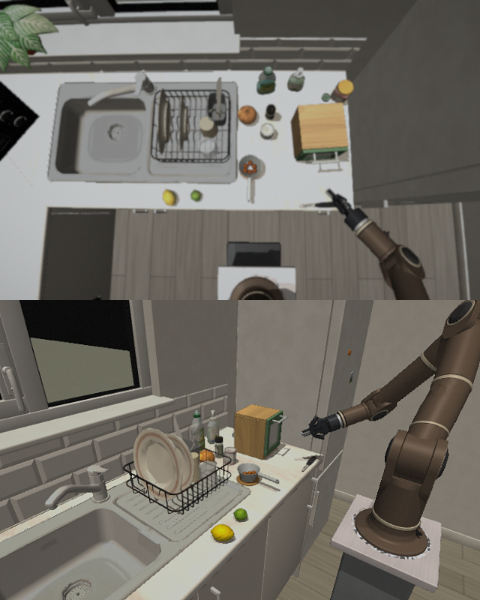

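Run:
```python
from h import *
a=r.capture("top")[:,:,::-1];b=r.capture("scene")[:,:,::-1]
f=lambda im,x,y:cv2.resize(im[y:y+75,x:x+80],None,fx=5,fy=5,interpolation=cv2.INTER_CUBIC)
cv2.imwrite("pics/c4.png",np.hstack([f(a,415,215),f(b,375,145)]))
```

```text
(no output)
```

View pics/c4.png

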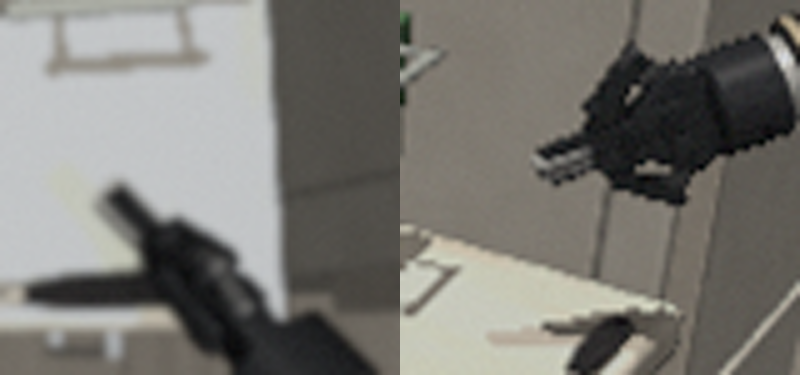

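The closed fingertips are at about (436.6,253.6) in the top view and (402.4,177.4) in the scene view. The predicted positions were (429.5,245.4) and (395,181), so there is a clear offset.

Run:
```python
from h import *
s=r.get_state();p,e=two((402.4,177.4),(436.6,253.6)); print(p,e)
d=p-s["tool_pos"];print("world off",d,"tool off",R.from_quat(s["tool_rot"]).inv().apply(d))
# start: tip in first pictures; handle and cup from two views
print(two((372.4,162.2),(417.7,215.6)),two((383,155.4),(453,213.8)))
print(two((331.6,225.8),(333.3,221.8)))
```

```text
[ 0.45568443 -0.2636144   0.14949941] 0.0049595013409651795
world off [-0.02251952 -0.01497557  0.01482062] tool off [-0.00208714 -0.00315447 -0.03060622]
(array([ 0.55306172, -0.20428329,  0.200832  ]), np.float64(0.0030166193524347844)) (array([ 0.55996853, -0.30290753,  0.19732666]), np.float64(0.0009805763580501411))
(array([0.55767092, 0.02930077, 0.05071762]), np.float64(0.0014356444265183712))
```

The true fingertips sit about 30 mm short of the reported TCP along the tool axis. I'll correct for that and grip again, checking the width before pulling.

```bash
cat >> h.py <<'E'
SHORT=.030
def tcp(g,q,back=0): return g+q.as_matrix()[:,2]*(r.hold_point_z+SHORT-back)
E
python3 - <<'E'
from h import *
np.set_printoptions(precision=3,suppress=True)
q=side(.4,.6,-1); Q=q.as_quat()
r.movel(tcp(handle(0),q,.12),vel=.2); r.let_go()
print(r.movel(tcp(handle(0),q,.006),vel=.12,until_force=12), r.get_state()["force"])
r.clamp(25); s=r.get_state(); print(s["t"],s["width"],s["grasp_force"],s["force"])
if s["width"]>.05:
  for th in np.arange(.1,.61,.1):
    r.movel(tcp(handle(th),q,.006),vel=.08); s=r.get_state(); print(th,s["force"],s["width"],s["t"])
E
```

```text
False [-0.731 -0.68  -0.275]
9.425 0.16226132490452105 22.478485107421875 [-1.99   0.189  3.356]
0.1 [-1.305 -0.822  4.607] 0.16160402675958607 9.8
0.2 [-4.507 -1.84   9.363] 0.16085769704039618 10.175
0.30000000000000004 [-3.036 -0.673  7.341] 0.16342895297907967 10.55
0.4 [-2.008 -1.629  0.866] 0.15855960006615263 10.925
0.5 [ 3.125 -1.273 -3.282] 0.15727303994699215 11.3
0.6 [-0.547 -2.147  0.6  ] 0.15981819296966854 11.675
```

Run:
```python
from h import *
np.set_printoptions(precision=3,suppress=True)
q=side(.4,.6,-1); p0=r.get_state()["tool_pos"]; zt=q.as_matrix()[:,2]
r.let_go(); r.movel(p0-.12*zt,vel=.2)
r.movep(np.array([.40,-.12,.28]),cupq(0,-.01).as_quat())
q=cupq(0,-.01); G=GRIP
r.movep(tcp(G+[0,0,.12],q),q.as_quat()); print(r.get_state()["t"])
a=r.capture("top")[:,:,::-1];b=r.capture("scene")[:,:,::-1]
f=lambda im,x,y:cv2.resize(im[y:y+120,x:x+160],None,fx=2.5*1.0,fy=2.5,interpolation=cv2.INTER_CUBIC)
cv2.imwrite("pics/c5.png",np.vstack([np.hstack([f(a,315,165),f(b,285,140)])]))
```

```text
16.0917
```

View pics/c5.png

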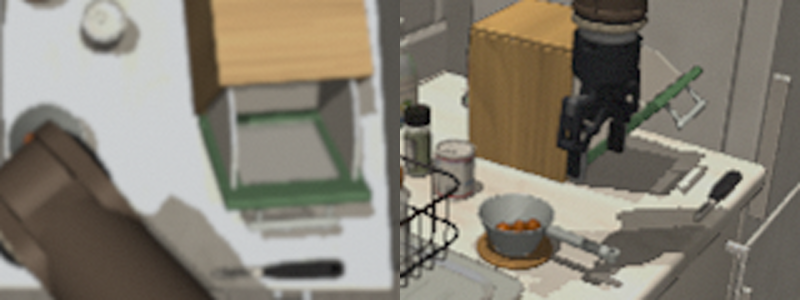

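The bin front rests at its stop, with the opening clear at about (290,140) in the left crop. The gripper is lined up above the cup handle. Next I'll grip and lift.

Run:
```python
from h import *
np.set_printoptions(precision=3,suppress=True)
q=cupq(0,-.01); Q=q.as_quat()
print(r.movel(tcp(GRIP,q),vel=.12,until_force=10)); s=r.get_state(); print(s["tool_pos"],s["force"])
r.clamp(90); s=r.get_state(); print(s["width"]*85,s["grasp_force"],s["force"],s["torque"])
P=s["tool_pos"].copy(); np.save("place.npy",P)
r.movel(P+[0,0,.05],vel=.08); s=r.get_state(); print(s["width"]*85,s["force"],s["torque"],s["t"])
r.movel(P+[0,0,.27],vel=.15)
np.set_printoptions(precision=2)
C=np.array([.535,-.262,.285])
for y in(-.6,-.4,-.25):
  for ro in(0,-.5,-1,-1.5,-2,-2.3):
    u=cupq(ro,y); print(y,ro,r.ik(tcp(C-.105*np.array([np.cos(y),np.sin(y),0]),u),u.as_quat()))
```

```text
False
[0.451 0.034 0.001] [-0.04   0.666  0.847]
14.000447030813689 87.41295576095581 [-0.712  0.098  1.286] [-0.084  0.015 -0.024]
13.660921468160549 [ 0.348  0.262 -2.232] [0.01  0.284 0.02 ] 18.7667
-0.6 0 [ 1.28  0.37 -1.18  1.82  0.37  1.2   0.95]
-0.6 -0.5 [ 0.74  0.42 -0.91  1.77  0.67  1.53  0.61]
-0.6 -1 [ 0.28  0.57 -0.55  1.74  0.83  1.83  0.45]
-0.6 -1.5 [-0.46  0.8   0.4   1.77  0.75  1.75  0.62]
-0.6 -2 [-0.57  1.13  0.61  1.79  0.82  1.83  0.63]
-0.6 -2.3 [-0.66  1.41  0.81  1.82  0.82  1.78  0.7 ]
-0.4 0 [ 1.34  0.39 -1.22  1.82  0.39  1.21  1.17]
-0.4 -0.5 [ 0.86  0.38 -1.01  1.85  0.75  1.45  0.78]
-0.4 -1 [ 0.37  0.51 -0.68  1.88  0.96  1.75  0.51]
-0.4 -1.5 [-0.21  0.69 -0.01  1.92  0.99  1.82  0.44]
-0.4 -2 [-0.48  1.03  0.4   1.94  1.    1.84  0.39]
-0.4 -2.3 [-0.57  1.28  0.6   1.94  0.99  1.83  0.39]
-0.25 0 [ 1.37  0.4  -1.23  1.81  0.4   1.22  1.34]
-0.25 -0.5 [ 0.97  0.35 -1.09  1.9   0.79  1.38  0.91]
-0.25 -1 [ 0.47  0.47 -0.79  1.98  1.06  1.69  0.56]
-0.25 -1.5 [-0.08  0.65 -0.22  2.03  1.13  1.83  0.36]
-0.25 -2 [-0.51  1.01  0.4   2.05  1.09  1.76  0.28]
-0.25 -2.3 [-0.59  1.29  0.6   2.03  1.06  1.75  0.24]
```

Run:
```python
from h import *
np.set_printoptions(precision=2,suppress=True)
y=-.4; g=np.array([.535,-.262,.285])-.105*np.array([np.cos(y),np.sin(y),0]); u=cupq(0,y)
r.movel(tcp(g,u),u.as_quat(),vel=.12); print(r.get_state()["t"],r.get_state()["width"]*85)
for ro in np.arange(-.3,-2.21,-.3):
    u=cupq(ro,y); r.movel(tcp(g,u),u.as_quat(),vel=.035)
s=r.get_state(); print(s["t"],s["qpos"],s["width"]*85)
r.dwell(.5); s=r.get_state(); print(s["force"],s["t"])
a=r.capture("top")[:,:,::-1];b=r.capture("scene")[:,:,::-1]
f=lambda im,x,y:cv2.resize(im[y:y+120,x:x+160],None,fx=2.5*1.0,fy=2.5,interpolation=cv2.INTER_CUBIC)
cv2.imwrite("pics/c6.png",np.hstack([f(a,335,155),f(b,285,120)]))
```

```text
22.6833 13.37569214855086
26.7 [-0.52  1.11  0.47  1.94  1.    1.84  0.39] 13.534666811654876
[-0.8   0.58 -1.4 ] 27.2
```

View pics/c6.png

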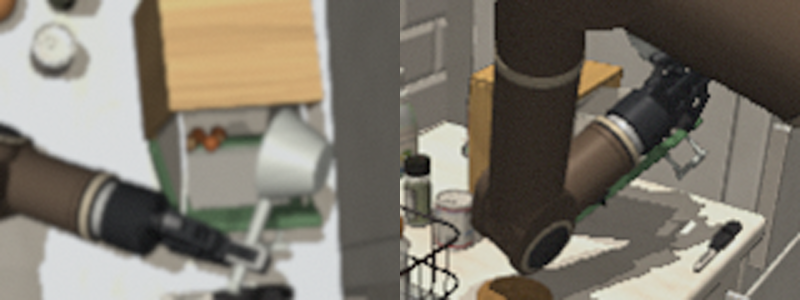

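The nuts lie in the tub at about (205,138) in the left crop, and the wrist load now matches the empty cup. Next I'll return it to the mat.

Run:
```python
from h import *
np.set_printoptions(precision=3,suppress=True)
y=-.4; g=np.array([.535,-.262,.285])-.105*np.array([np.cos(y),np.sin(y),0])
for ro in (-1.6,-1.2,-.8,-.4,0):
    u=cupq(ro,y); r.movel(tcp(g,u),u.as_quat(),vel=.045)
P=np.load("place.npy"); q=cupq(0,-.01)
r.movel(P+[0,0,.27],q.as_quat(),vel=.14); r.movel(P+[0,0,.03],vel=.15)
print(r.movel(P+[0,0,-.002],vel=.03,until_force=3)); s=r.get_state(); print(s["tool_pos"]-P,s["force"],s["torque"],s["t"])
r.let_go(); r.movel(P+[0,0,.15],vel=.15)
# move aside for a look and toward the bin's front
r.movep(np.array([.33,-.15,.25]),side(.4,.6,-1).as_quat()); print(r.get_state()["t"])
a=r.capture("top")[:,:,::-1];b=r.capture("scene")[:,:,::-1]
cv2.imwrite("pics/topB.png",a);cv2.imwrite("pics/sceneB.png",b)
f=lambda im,x,y:cv2.resize(im[y:y+120,x:x+160],None,fx=2.5,fy=2.5,interpolation=cv2.INTER_CUBIC)
cv2.imwrite("pics/c7.png",np.vstack([np.hstack([f(a,315,165),f(b,285,140)]),np.hstack([cv2.resize(a[165:245,380:487],(400,300),interpolation=cv2.INTER_CUBIC),cv2.resize(b[205:265,305:385],(400,300),interpolation=cv2.INTER_CUBIC)])]))
```

```text
True
[-0.001 -0.    -0.   ] [0.173 0.334 1.743] [ 0.078 -0.292  0.004] 34.9833
38.95
```

View pics/c7.png

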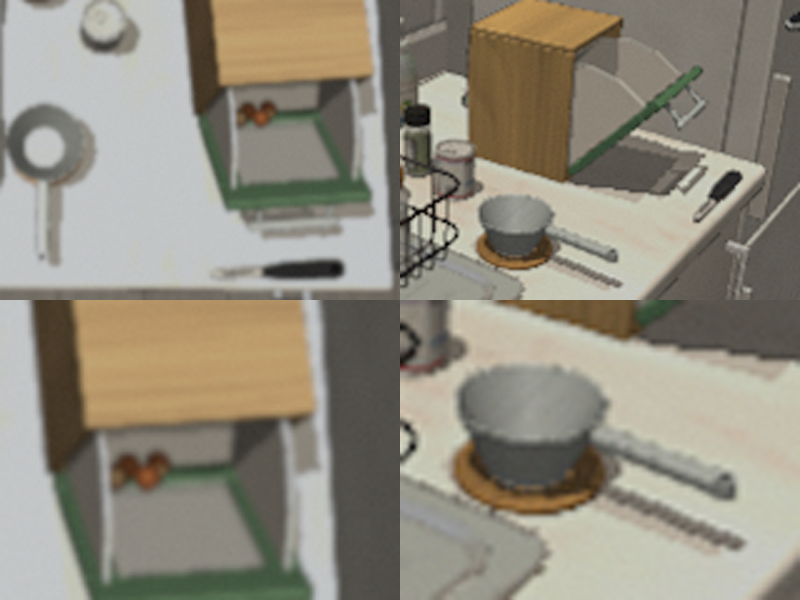

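The cup stands empty and upright on its mat at (45,142), and the nuts are in the tub corner at (140,470) with none on the worktop. I'll grip the bar and swing the bin shut.

Run:
```python
from h import *
np.set_printoptions(precision=3,suppress=True)
g=lambda n:cv2.imread(f"pics/{n}.png",0).astype(np.float32)
a,b=g("scene0"),g("sceneB"); print("cup shift px scene",cv2.phaseCorrelate(a[215:255,312:375].copy(),b[215:255,312:375].copy()))
a,b=g("top0"),g("topB"); print("top",cv2.phaseCorrelate(a[200:270,316:352].copy(),b[200:270,316:352].copy()))
q=side(.4,.6,-1); Q=q.as_quat(); B=.011
r.movep(tcp(handle(.72),q,.12),Q)
print(r.movel(tcp(handle(.72),q,B),vel=.1,until_force=10),r.get_state()["force"])
r.clamp(25); s=r.get_state(); print(s["t"],s["width"]*85,s["force"])
if s["width"]>.05:
  for th in (.6,.5,.4,.3,.2,.1,.03,0):
    r.movel(tcp(handle(th),q,B),vel=.07); s=r.get_state(); print(th,s["force"],s["width"]*85)
  print(r.movel(tcp(handle(0)+.006*BX,q,B),vel=.03,until_force=12),r.get_state()["force"],r.get_state()["tool_pos"]-tcp(handle(0),q,B))
  r.let_go(); r.movel(tcp(handle(0),q,.11),vel=.2)
  r.movep(np.array([.33,-.25,.30]),Q)
print(r.get_state()["t"])
a=r.capture("top")[:,:,::-1];b=r.capture("scene")[:,:,::-1]
cv2.imwrite("pics/topC.png",a);cv2.imwrite("pics/sceneC.png",b)
f=lambda im,x,y:cv2.resize(im[y:y+120,x:x+160],None,fx=2.5,fy=2.5,interpolation=cv2.INTER_CUBIC)
cv2.imwrite("pics/c8.png",np.hstack([f(a,315,165),f(b,285,140)]))
A,C=g("top0"),g("topC"); print("bin front",cv2.phaseCorrelate(A[165:225,395:470].copy(),C[165:225,395:470].copy()),np.abs(A-C)[165:220,395:470].mean())
A,C=g("scene0"),g("sceneC"); print(cv2.phaseCorrelate(A[140:212,350:378].copy(),C[140:212,350:378].copy()),np.abs(A-C)[140:212,350:378].mean())
```

```text
cup shift px scene ((0.02175273762521357, 0.11595836828825057), 0.9276284754276276)
top ((-0.5194732293254276, 0.37835114913706747), 0.4822674338464384)
False [-0.196 -0.577 -0.168]
41.575 64.09929982384266 [-30.11  -12.912  46.788]
0.6 [-43.39  -14.601  51.779] 50.73215621287822
0.5 [-31.913 -11.017  45.316] 45.44598817303257
0.4 [-17.36   -6.679  29.332] 44.45263889066151
0.3 [-9.576 -5.193 20.421] 41.045183065417454
0.2 [-2.777 -2.831  7.766] 13.438981796433653
0.1 [-3.031 -2.175  8.344] 13.465544650934431
0.03 [-2.303 -1.555  6.636] 13.328205387227179
0 [-1.026 -1.396  5.252] 13.345450395610236
True [-0.231 -1.445  2.685] [ 0.001 -0.    -0.   ]
47.0333
bin front ((0.4899305054486689, -0.003541634861949916), 1.0017508913675943) 1.0004848
((0.11654710907078858, -0.034380780603825656), 1.011382868334099) 1.5198413
```

View pics/c8.png

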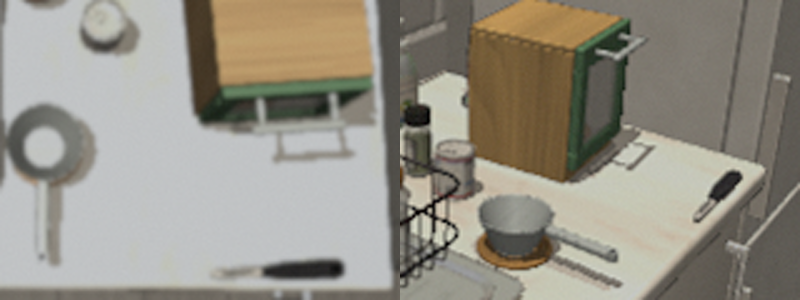

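```bash
python3 -c "
from bench import r
print(r.finish_job())"
```

```text
the job is handed in; nothing more can be done
None
```

Handed in at about 47 s: the front was pulled open to its stop, the hazelnuts tipped into the tub (all six by wrist load, though only about four were visible), the empty cup set back upright on its mat, and the bin closed. While closing, the fingers briefly pinched the front's edge (about 70 N at the wrist); in the last pictures the bin is shut and nothing else looks moved.

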